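Set the bedside pill tower for Wednesday night

TASK

Lay out Wednesday night's pills: take the pill tower apart from the top, one part at a time, standing the clear cover and then the cream morning tier upright on the oak nightstand top, and stand the dark-blue night tier in the middle of the round silicone coaster with its dial cap turned so that the cap's opening lies right over the green (Wednesday) compartment. Lift and carry the tiers by their round bodies, never by their dial caps, which pull off, and let nothing drop. Leave the ring dish, comb, hair clip and tilt-out bin as they are, and let go of everything at the end.

Things in the scene. Friction and masses are not known exactly. Their poses are not given: they have to be found in the camera images.
- night: Night tier, bottom part of the tower: dark-blue round 7-day pill organiser, loose, 170 g. Origin: centre of its underside, z up. Body 68 mm in diameter, straight wall from z = 0 to a flat shoulder at z = 42 mm; lift it by this wall, at any yaw. Resting on the grippy coaster it stays put while its cap is turned; raised even slightly it turns along with the cap, so bear down lightly
- night_cap: Pale dial cap of the night tier: 51 mm disc, origin on the axis at the shoulder (42 mm above the tier's underside), z up, disc top at z = 4.5 mm. On it a finger bar, 12 mm thick along x, 40 mm long along y, up to z = 19.5 mm: pinch it along x. Turns either way without a stop (0.008 N m) and stays. Right when its +x points as the tier's +x; starts 1.2 rad or more off
- night_opening (a point): Centre of the opening in the night tier's cap, on top of the disc, 19 mm from the axis on the cap's +x axis. The opening is a 28 degree sector between radii 12 and 24.5 mm; through it the coloured floor of the compartment below is seen
- night_green (a point): Point fixed to the night tier, 19 mm from its axis on its +x axis, at the height of the cap's top: middle of the green (Wednesday) compartment. Seven equal compartments, each with its day colour on shoulder, collar and wall; counter-clockwise from above: green, orange, blue, purple, red, yellow, pink
- morning: Morning tier: cream organiser of the same shape and sizes as the night tier, stacked on it at any yaw. Origin: centre of its underside, z up. Parts stack 42 mm apart: a 4 mm high collar (60.6 mm in diameter) on the shoulder of each tier locates the hollow foot of the part above with 1 mm play; they lift straight off
- morning_cap: Pale dial cap with a tan finger bar on the morning tier, like the night tier's; need not be turned and is no handle. Origin on the axis at the shoulder, 42 mm above the tier's underside, z up
- cover: Clear plastic cover on top of the tower, 50 g, its underside 42 mm above that of the morning tier. Origin: centre of its open underside, z up. 68 mm in diameter, flat top at z = 25 mm, hollow below (22 mm deep); a white round pull, 18 mm in diameter, stands in the middle from z = 25 to 41 mm
- coaster: Grey-green round silicone coaster, 100 mm in diameter, 3 mm thick, fixed to the nightstand. Origin: centre of its underside
- ring_dish: White round ceramic ring dish, loose, 90 mm in diameter at the rim, 20 mm high. Origin: centre of its underside. Bystander
- comb: Pink plastic comb lying flat, loose and light, 140 mm long along its x, 32 mm wide along its y, 5 mm thick. Origin: centre of its underside. Bystander
- hair_clip: Stainless hair clip lying flat, loose and light, 58 mm long along its x, 15 mm wide, 13 mm high. Origin: centre of its underside. Bystander
- bin: White housing of the tilt-out bin, fixed: 95 mm deep (x), 140 mm wide (y), 110 mm high. Origin: centre of its underside; its front faces its -x, where its smoky pocket leans out by up to 50 mm at the top
- bin_lip (a point): Pull lip at the top of the bin's smoky pocket, about 100 mm high; the pocket (128 mm wide) tilts on a stiff hinge along its lower front edge. Bystander
- lamp: Bedside lamp, fixed: blue ceramic base 110 mm in diameter, 32 mm high, with a small toggle switch; thin stem; shade 110 mm in diameter from 145 to 205 mm high. Origin: centre of the base's underside. It stands on the nightstand top, the plane z = 0 from x = 0.37 to 0.84 m and y = -0.33 to 0.33 m
Not all that is in view belongs to the job. There is more than one size of the cover; the job needs the smaller.

How it is judged:
By the outcome, as a careful person would: the job done as asked, in the order asked, and still so for the second after the job is handed in, with the robot touching nothing.
It also fails if it takes over 72 s, if anything falls off the work surface, if the arm or the gripper's body presses on something with over 40 N, if the wrist force passes 120 N, or if a joint passes its speed limit or range.

ROBOT

A 6-joint arm with a two-finger parallel gripper is mounted at the origin on the work surface. World frame = base frame: x ahead of the robot, y to its left, z up, the work surface at z = 0. Lengths are in m, angles in rad, forces in N, time in s.
With the tool pointing down it reaches from about 0.3 to 0.85 m from the base axis. Payload 5.4 kg.
Tool frame: the origin (TCP) lies midway between the tips of the shut fingers; the grasp point (between the pads) lies 19 mm behind it; x points along the fingers, y is the direction in which the jaws open and shut, and the axes are right-handed (so a half turn about x gives the same grasp; the last joint's range is limited). The gripper opens to 85 mm and grips with 20 to 120 N. Pads are 22 mm wide; open, the fingers measure 114 mm over their backs; the gripper's body (76 mm by 85 mm) begins 54 mm behind the grasp point. The pads swing forward as they close: fully open they stand 13 mm farther back than shut.
Start: joints at [-1.467, 0.158, 1.597, -0, 1.386, -0.21], TCP at [0.177, -0.547, 0.231] pointing down, gripper open.
Joint ranges: [-2.91, 2.91], [-0.94, 2.29], [0.18, 2.7], [-1.29, 4.43], [0.17, 2.64], [-3, 3]. Speed limits (rad/s): [2.57, 2.57, 3.14, 3.14, 3.14, 3.14].

INTERFACE

Orientations are given as a rotation vector (axis times angle).
In Python, from plant import robot gives the robot as it stands.
- The arm moves only by the tool play_rows, never from a script. Its argument "moves" is a list of rows, each a list of 7 numbers: the shift along the tool's x, y, z in units of 30 mm (1.0 is 30 mm), then the turn, a rotation vector about the tool's x, y, z in units of 6 degrees (1.0 is 6 degrees), then the opening, from 0 (shut) to 1 (fully open). In form: [[dx, dy, dz, rx, ry, rz, gripper], ...]. A call has exactly 10 rows; each row is the pose to reach, as a shift and turn from the pose commanded when the call began, along the tool's axes at that moment; what a row does not reach only later rows make up. A row lasts 1/10 s, in which the tool goes at most 50 mm and 8.59 degrees, less where a joint would pass 70% of its speed; a pose out of reach is approached as far as the arm can. A call with a gripper value outside its range is refused whole. The fingers move at their own pace and stop on an object; the grip force is fixed at half the most. Time passes only in rows, so rows that repeat a pose let the fingers close, or fill a call up. It gives the time, the measured TCP pose, the force and the opening at its end, in the units of the state.
- robot.get_state(): the state, without advancing time (a new reading comes with each control period).
- robot.snapshot(name): name is "side" or "top"; returns (picture, depth): 420x560x3 uint8, red, green, blue; 420x560 float32, m along the optical axis (not along the pixel's ray), 0 where there is no reading.
- robot.camera_params(name): a dict with "K" (3x3 intrinsics, pixels), "k1" (the pictures are not rectified: a ray, as slopes to the right and down, at radius r is drawn at 1 + k1 r^2 times it, then the intrinsics apply), "pose" (4x4, takes a point from camera to world coordinates). Camera axes: x right, y up, looking along -z (the intrinsics and any distortion apply to the point x, -y, -z); pixel columns grow to the right and rows downward; lengths in m; the calibration is good to about 2 mm. A picture is of the moment at which its call begins. camera_params takes no time and is no camera call.
- robot.finish_job(): hands the job in, once; it reports no verdict.
The state is a dict: "time_s": time; "joints": joint angles; "joint_vel": joint speeds; "effort": joint torques, N m; "eef_pos": TCP position; "ee_rot": TCP orientation; "wrist_force": force on the tool from outside, world axes, zero at the start; "torque": the same for the moment, N m; "finger_gap": finger opening in m.
Only numpy, scipy, OpenCV 4.12 (cv2) and the standard library are available. Lean on these libraries where they do the work, as an engineer would, in place of code of your own. Each camera call takes 0.05 s, during which the arm holds its last target.

## Working session

There is one attempt and no reset: what is moved stays moved. The work goes in short steps, Python scripts to look and compute and a tool call to move; the robot and the scene stay as the last step left them, time stands still between calls to the robot, and variables do not carry over. Pictures are saved under pics/ and viewed, and the job is handed in when it is done.

Besides the shell and the picture viewer there is one more tool, called after "Emit:" as a command line: name --pt "numbers of a row" for each row, then --argument value for the rest. play_rows: Moves the arm, as the interface text tells. Its arguments: {"type":"object","properties":{"moves":{"type":"array"}},"required":["moves"]}

```bash
ls; mkdir -p pics
python3 - <<'E'
from plant import robot
import cv2, numpy as np
s=robot.get_state(); print(s)
for n in("side","top"):
    p,d=robot.snapshot(n); cv2.imwrite(f"pics/{n}0.png",p[:,:,::-1]); np.save(f"pics/{n}0.npy",d)
    c=robot.camera_params(n); print(n,c)
E
```

```text
pics
{'time_s': 0.0, 'joints': array([-1.46713838e+00,  1.59107678e-01,  1.59824056e+00,  5.73038675e-06,
        1.38620341e+00, -2.10087242e-01]), 'joint_vel': array([-0.00071859,  0.00097626,  0.00040046, -0.00074489, -0.00154859,
       -0.00051263]), 'effort': array([-3.87584087e-04, -3.95995939e+01, -3.31434453e+01, -2.07620778e-04,
        8.45264993e-03,  1.83890279e-06]), 'eef_pos': array([ 0.1773826 , -0.54631706,  0.2302798 ]), 'ee_rot': array([ 2.05303019,  0.32674581, -2.05280193]), 'wrist_force': array([-0.9639235 , -0.32705716, -0.17425635]), 'torque': array([ 0.01499113,  0.05004149, -0.00252338]), 'finger_gap': 0.08589994620769294}
side {'K': array([[419.34339691,   0.        , 284.66460033],
       [  0.        , 419.34339691, 205.66276118],
       [  0.        ,   0.        ,   1.        ]]), 'k1': -0.08689363999373209, 'pose': array([[ 0.77109081,  0.50055505, -0.39352712,  0.24596591],
       [-0.63670337,  0.60104898, -0.48306205, -0.3957141 ],
       [-0.00527007,  0.62304475,  0.78216844,  0.74128284],
       [ 0.        ,  0.        ,  0.        ,  1.        ]])}
top {'K': array([[537.91315958,   0.        , 270.75646441],
       [  0.        , 537.91315958, 202.00414036],
       [  0.        ,   0.        ,   1.        ]]), 'k1': 0.0026438699326341037, 'pose': array([[-1.92562451e-02,  9.98837848e-01, -4.41831388e-02,
         5.48114652e-01],
       [-9.99764196e-01, -1.96801108e-02, -9.17850558e-03,
         5.92117150e-04],
       [-1.00373678e-02,  4.39959767e-02,  9.98981284e-01,
         1.00261587e+00],
       [ 0.00000000e+00,  0.00000000e+00,  0.00000000e+00,
         1.00000000e+00]])}
```

View pics/side0.png

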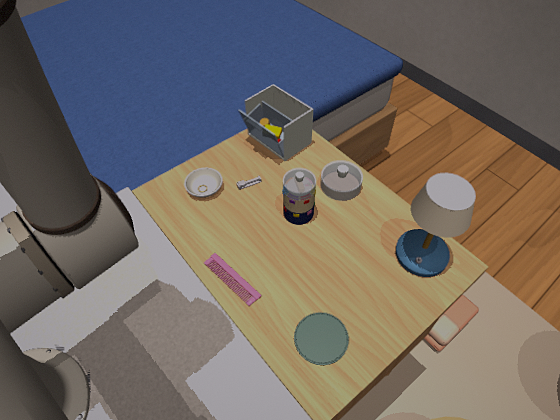

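View pics/top0.png

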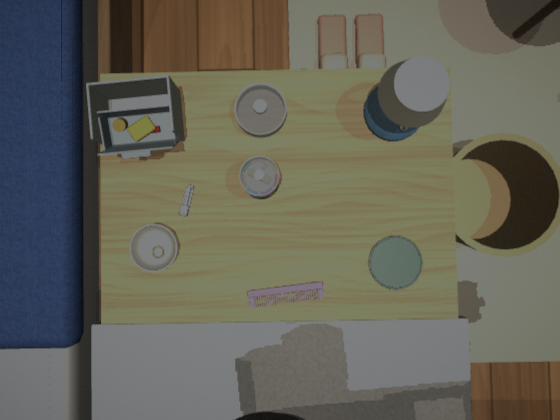

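The side view shows the tower at about (299,197), with the big decoy cover at (342,180), the coaster at (322,338), the comb at (233,279), the dish at (204,184), the clip at (249,183) and the lamp at (422,252). In the top view, the tower cover is at (260,176), the coaster at (395,262) and the decoy cover at (260,110).

```bash
cat > h.py <<'E'
import numpy as np, cv2
from scipy.spatial.transform import Rotation as Rn
from plant import robot
C={n:robot.camera_params(n) for n in("side","top")}
F=np.diag([1,-1,-1.])
def ray(n,u,v):
    c=C[n];K=c["K"];x=(u-K[0,2])/K[0,0];y=(v-K[1,2])/K[1,1]
    x0,y0=x,y
    for _ in range(20):
        s=1+c["k1"]*(x*x+y*y); x,y=x0/s,y0/s
    d=c["pose"][:3,:3]@np.array([x,-y,-1]); return c["pose"][:3,3],d
def onz(n,u,v,z):
    o,d=ray(n,u,v); return o+d*(z-o[2])/d[2]
def proj(n,P):
    c=C[n];K=c["K"];T=c["pose"];p=T[:3,:3].T@(np.asarray(P)-T[:3,3]);x,y=p[0]/-p[2],-p[1]/-p[2]
    s=1+c["k1"]*(x*x+y*y);return np.array([K[0,0]*x*s+K[0,2],K[1,1]*y*s+K[1,2]])
def snap(n,name):
    p,d=robot.snapshot(n); cv2.imwrite(f"pics/{name}.png",p[:,:,::-1]); np.save(f"pics/{name}.npy",d); return p,d
def crop(name,x0,y0,x1,y1,f):
    im=cv2.imread(f"pics/{name}.png")[y0:y1,x0:x1]; cv2.imwrite(f"pics/{name}_c{x0}_{y0}.png",cv2.resize(im,None,fx=f,fy=f,interpolation=cv2.INTER_CUBIC))
def pts(n,d):
    h,w=d.shape;uu,vv=np.meshgrid(np.arange(w),np.arange(h));K=C[n]["K"]
    x0=(uu-K[0,2])/K[0,0];y0=(vv-K[1,2])/K[1,1];x,y=x0,y0
    for _ in range(20):
        s=1+C[n]["k1"]*(x*x+y*y);x,y=x0/s,y0/s
    T=C[n]["pose"];return np.stack([x*d,-y*d,-d],-1)@T[:3,:3].T+T[:3,3]
def st():
    s=robot.get_state();R=Rn.from_rotvec(s["ee_rot"]).as_matrix();return s,s["eef_pos"],R
E
python3 - <<'E'
from h import *
s,p,R=st();print(np.round(R,3))
d=np.load("pics/top0.npy");P=pts("top",d)
for (u,v) in[(260,176),(250,185),(270,168),(260,110),(395,262),(285,295),(153,248),(187,200),(330,200),(300,240)]: print((u,v),np.round(P[v,u],4))
d2=np.load("pics/side0.npy");P2=pts("side",d2)
for (u,v) in[(299,176),(299,185),(299,208),(342,170),(322,338),(300,280)]: print((u,v),np.round(P2[v,u],4))
crop("top0",220,80,320,220,5);crop("side0",260,140,380,240,6)
E
```

```text
[[-0.     0.309 -0.951]
 [ 0.002 -0.951 -0.309]
 [-1.    -0.002 -0.   ]]
(260, 176) [0.6297 0.0254 0.1267]
(250, 185) [0.6167 0.0428 0.1089]
(270, 168) [0.6443 0.009  0.1098]
(260, 110) [0.7531 0.0252 0.0591]
(395, 262) [ 0.4769 -0.2175  0.0029]
(285, 295) [ 0.4193 -0.0133 -0.0031]
(153, 248) [0.5111 0.2304 0.0017]
(187, 200) [0.599  0.1654 0.0051]
(330, 200) [ 0.5941 -0.1007 -0.0007]
(300, 240) [ 5.207e-01 -4.320e-02 -2.000e-04]
(299, 176) [0.6263 0.0251 0.1246]
(299, 185) [0.6213 0.0188 0.1066]
(299, 208) [0.6097 0.0036 0.056 ]
(342, 170) [0.752  0.0218 0.0597]
(322, 338) [ 0.4742 -0.2194  0.003 ]
(300, 280) [ 5.223e-01 -1.028e-01 -2.000e-04]
```

View pics/top0_c220_80.png

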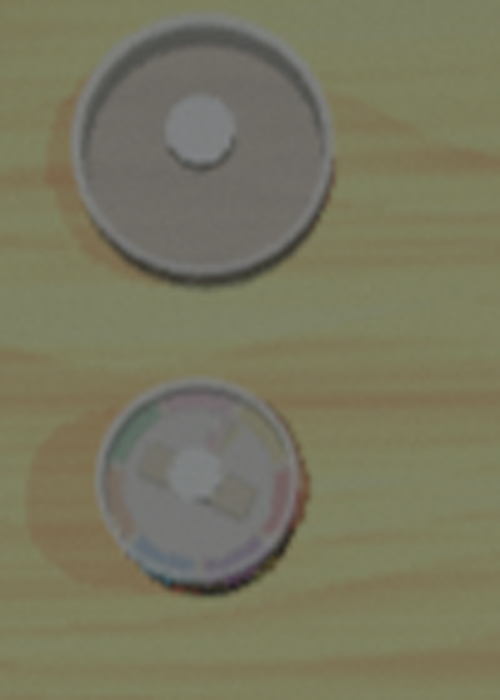

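View pics/side0_c260_140.png

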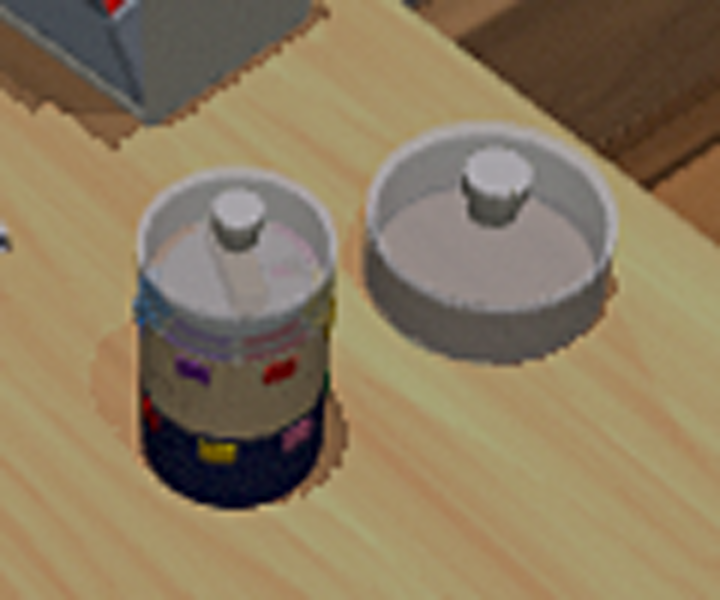

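Run:
```python
from h import *
def fit(pts):
    A=np.c_[2*pts,np.ones(len(pts))];b=(pts**2).sum(1);s=np.linalg.lstsq(A,b,rcond=None)[0];return s[:2],np.sqrt(s[2]+s[:2]@s[:2])
for n in("top","side"):
    P=pts(n,np.load(f"pics/{n}0.npy"))
    near=np.hypot(P[...,0]-.628,P[...,1]-.024)<.06
    m=near&(P[...,2]>.118); m2=near&(P[...,2]>.1)
    print(n,"pull",m.sum(),P[m].mean(0),(P[m].max(0)+P[m].min(0))/2,"cover",m2.sum(),P[m2].mean(0),P[m2].max(0)-P[m2].min(0))
    # contour-based circle of cover top at z=.109 (flat top)
    q=P[m2][:,:2];h=cv2.convexHull(q.astype(np.float32))[:,0];print(" hull",cv2.minEnclosingCircle(h),fit(h.astype(float)))
    # pull centroid in pixels -> ray on z=.125
    vv,uu=np.nonzero(m);print(" pull ray",onz(n,uu.mean(),vv.mean(),.125))
    im=cv2.cvtColor(cv2.imread(f"pics/{n}0.png"),cv2.COLOR_BGR2HSV)
    dd=np.hypot(P[...,0]-.476,P[...,1]+.218)<.08
    mk=(dd&(im[...,0]>50)&(im[...,0]<100)&(im[...,1]>35)).astype(np.uint8)
    cs=max(cv2.findContours(mk,0,2)[0],key=cv2.contourArea)[:,0]
    c=np.array([onz(n,u,v,.003)[:2] for u,v in cs]);print(" coaster",fit(c),cv2.contourArea(cs))
# heights map objects outlines
P=pts("top",np.load("pics/top0.npy"))
for nm,c,r in(("decoy",(.753,.025),.06),("dish",(.51,.23),.06),("lampshade",(.76,-.26),.1),("clip",(.6,.165),.05)):
    m=(np.hypot(P[...,0]-c[0],P[...,1]-c[1])<r)&(P[...,2]>.008);print(nm,m.sum(),P[m].min(0),P[m].max(0))
```

```text
top pull 90 [0.6315994  0.02794779 0.12470233] [0.63161697 0.02785025 0.12527315] cover 1299 [0.63165744 0.02804921 0.10979181] [0.06749427 0.06702118 0.02920229]
 hull ((0.6320008039474487, 0.02818438783288002), 0.034155476838350296) (array([0.63187969, 0.02795791]), np.float64(0.033719107743590354))
 pull ray [0.63157166 0.02793908 0.125     ]
 coaster (array([ 0.46326242, -0.26124377]), np.float64(0.0018462121921236714)) 1.0
side pull 64 [0.62802106 0.02720052 0.12409774] [0.62917368 0.02843271 0.12275985] cover 745 [0.62661391 0.0249766  0.10997745] [0.07010407 0.06879179 0.02742095]
 hull ((0.6298370957374573, 0.028375862166285515), 0.035431474447250366) (array([0.62950806, 0.02841534]), np.float64(0.03450798716878702))
 pull ray [0.62745492 0.02657452 0.125     ]
 coaster (array([ 0.47321246, -0.21753315]), np.float64(0.04781438335814211)) 2101.0
decoy 2305 [ 0.712685   -0.02150283  0.0080157 ] [0.81046045 0.07316104 0.0625998 ]
dish 773 [0.46802472 0.18392118 0.0080059 ] [0.55566133 0.27126743 0.02416824]
lampshade 5134 [ 0.70240231 -0.27146868  0.00803227] [ 0.80425446 -0.1651024   0.20934968]
clip 153 [0.56920761 0.15497918 0.00804073] [0.62670251 0.1796125  0.01764435]
```

Emit:
play_rows --pt "0 -0.5 -0.8 0.2 0 0 0.6" --pt "0 -1.3 -2 0.5 0 0 0.6" --pt "0 -2.3 -3.4 1 0 0 0.6" --pt "0 -3.2 -4.8 1.4 0 0 0.6" --pt "0 -4.1 -6.2 1.8 0 0 0.6" --pt "0 -5 -7.6 2.2 0 0 0.6" --pt "0 -5.9 -9 2.6 0 0 0.6" --pt "0 -6.8 -10.3 3 0 0 0.6" --pt "0 -7.7 -11.6 3 0 0 0.6" --pt "0 -8.6 -12.9 3 0 0 0.6"

```text
time_s: 1.1
eef_pos: [0.4666, -0.1801, 0.231]
ee_rot: [-2.221, 0.0, 2.222]
wrist_force: [0.7, -1.0, -0.1]
finger_gap: 0.0513
```

```bash
cat >> h.py <<'E'
def go(x,y,z,yaw=None):
    s,p,R=st();d=R.T@(np.array([x,y,z])-p)/.03
    yw=np.degrees(np.arctan2(R[1,1],R[0,1]))
    print("t",round(s["time_s"],2),"p",np.round(p,4),"yaw",round(yw,1),"tilt",np.round(R[2],3),"gap",round(s["finger_gap"],4),"F",np.round(s["wrist_force"],1),"M",np.round(s["torque"],2),"j6",np.round(s["joints"][[0,5]],2))
    if yaw is not None: print("rx",(-(yaw-yw)/6))
    print("units",np.round(d,2))
E
python3 -c "
from h import *
go(.631,.028,.17,-90)"
```

```text
t 1.1 p [ 0.4666 -0.1801  0.231 ] yaw -90.0 tilt [-1. -0.  0.] gap 0.0513 F [ 0.7 -1.  -0.1] M [-0.03 -0.    0.01] j6 [-0.61  0.96]
rx -0.0028149477521329422
units [ 2.03 -6.94 -5.48]
```

Emit:
play_rows --pt "0 -1.2 -1 0 0 0 0.6" --pt "0 -2.4 -1.9 0 0 0 0.6" --pt "0 -3.5 -2.8 0 0 0 0.6" --pt "0 -4.6 -3.6 0 0 0 0.6" --pt "0 -5.5 -4.3 0 0 0 0.6" --pt "0.5 -6.2 -4.9 0 0 0 0.6" --pt "1 -6.7 -5.3 0 0 0 0.6" --pt "1.5 -6.9 -5.5 0 0 0 0.6" --pt "2 -6.97 -5.5 0 0 0 0.6" --pt "2 -6.97 -5.5 0 0 0 0.6"

```text
time_s: 2.1
eef_pos: [0.6287, 0.0268, 0.1678]
ee_rot: [-2.214, -0.0, 2.228]
wrist_force: [-0.3, 0.2, -0.3]
finger_gap: 0.0512
```

```bash
python3 -c "
from h import *
go(.631,.028,.1125,-90)
snap('top','t1');snap('side','s1');crop('s1',230,100,370,240,5)"
```

```text
t 2.1 p [0.6287 0.0268 0.1678] yaw -90.0 tilt [-1.    -0.001  0.006] gap 0.0512 F [-0.3  0.2 -0.3] M [0.03 0.07 0.01] j6 [-0.15  1.42]
rx -0.005877790123925308
units [ 1.84 -0.04 -0.09]
```

View pics/s1_c230_100.png

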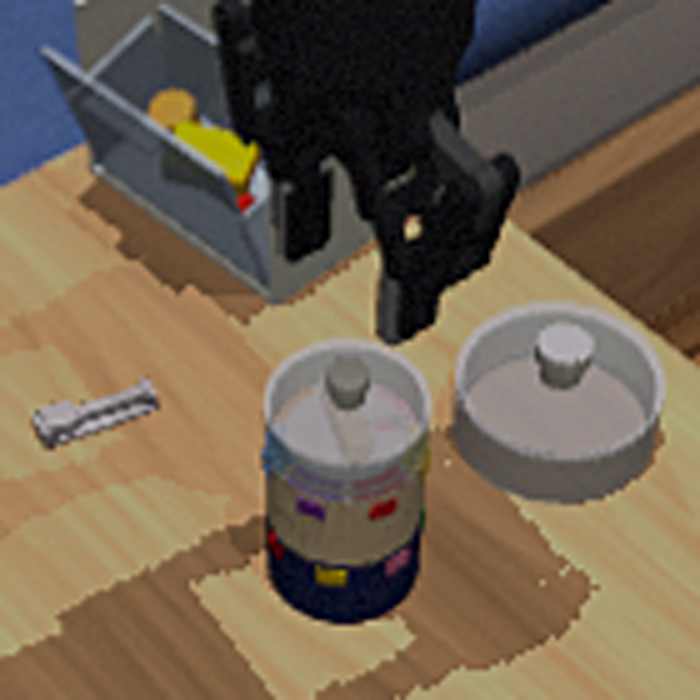

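Emit:
play_rows --pt "0.3 0 0 0 0 0 0.6" --pt "0.8 0 0 0 0 0 0.6" --pt "1.3 0 0 0 0 0 0.6" --pt "1.7 0 0 0 0 0 0.6" --pt "1.95 0 0 0 0 0 0.6" --pt "1.95 0 0 0 0 0 0.6" --pt "1.95 0 0 0 0 0 0" --pt "1.95 0 0 0 0 0 0" --pt "1.95 0 0 0 0 0 0" --pt "1.95 0 0 0 0 0 0"

```text
time_s: 3.2
eef_pos: [0.6317, 0.0271, 0.1139]
ee_rot: [-2.223, 0.0, 2.219]
wrist_force: [-0.2, 1.6, 3.0]
finger_gap: 0.0151
```

```bash
python3 -c "
from h import *
go(.57,-.09,.20,-90)
snap('side','s2');crop('s2',230,100,370,240,5)"
```

```text
t 3.2 p [0.6317 0.0271 0.1139] yaw -90.0 tilt [-1.    -0.    -0.002] gap 0.0151 F [-0.2  1.6  3. ] M [ 0.13 -0.01  0.03] j6 [-0.15  1.42]
rx -0.002128526045810967
units [-2.87  3.9   2.05]
```

View pics/s2_c230_100.png

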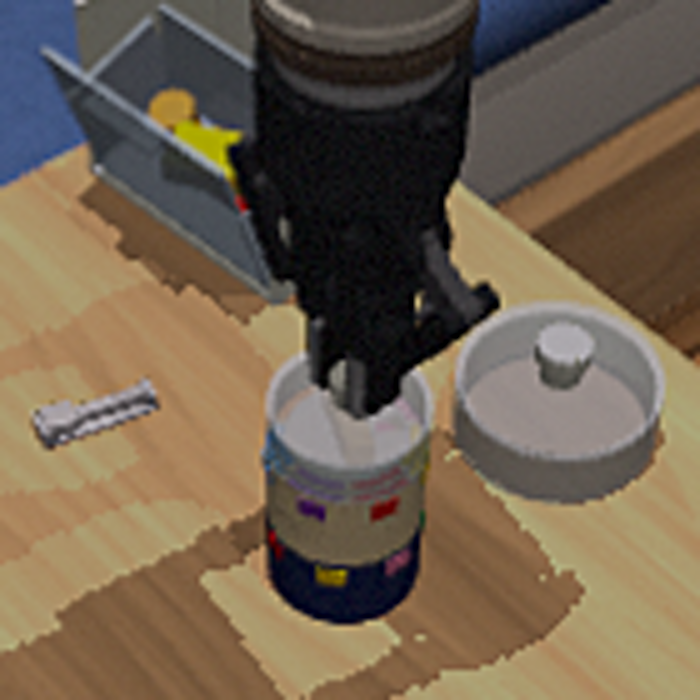

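Emit:
play_rows --pt "0 0 0 0 0 0 0" --pt "-0.1 0 0 0 0 0 0" --pt "-0.2 0 0 0 0 0 0" --pt "-0.4 0 0 0 0 0 0" --pt "-0.6 0 0 0 0 0 0" --pt "-0.9 0 0 0 0 0 0" --pt "-1.2 0 0 0 0 0 0" --pt "-1.5 0 0 0 0 0 0" --pt "-1.7 0 0 0 0 0 0" --pt "-1.7 0 0 0 0 0 0"

```text
time_s: 4.25
eef_pos: [0.6318, 0.0269, 0.1654]
ee_rot: [2.224, -0.001, -2.219]
wrist_force: [0.7, 0.1, 0.1]
finger_gap: 0.0149
```

```bash
python3 -c "
from h import *
go(.57,-.09,.16,-90)
snap('side','s3');crop('s3',230,100,370,240,5)"
```

```text
t 4.25 p [0.6318 0.0269 0.1654] yaw -90.0 tilt [-1.     0.    -0.003] gap 0.0149 F [0.7 0.1 0.1] M [0.   0.01 0.01] j6 [-0.15  1.42]
rx -0.0033983174548003112
units [0.18 3.9  2.06]
```

View pics/s3_c230_100.png

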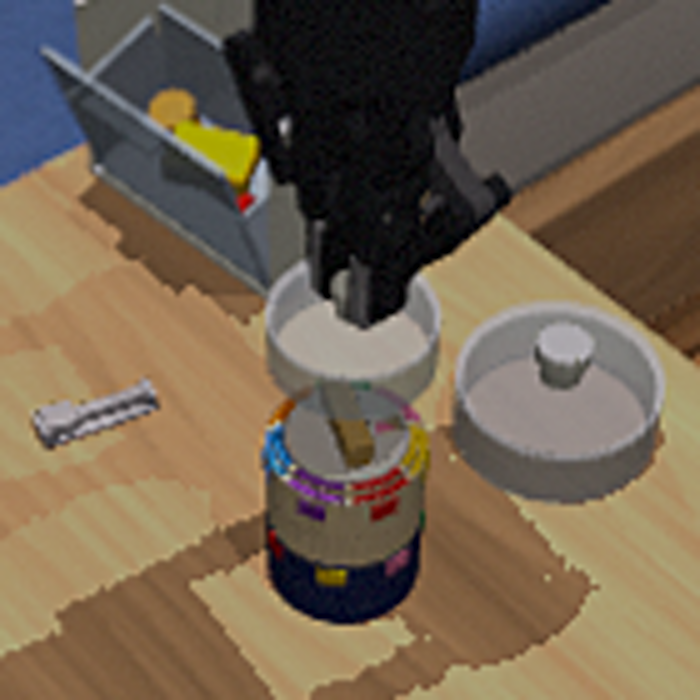

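Emit:
play_rows --pt "0 0.5 0.3 0 0 0 0" --pt "0 1.2 0.6 0 0 0 0" --pt "0 2 1 0 0 0 0" --pt "0.3 2.8 1.5 0 0 0 0" --pt "0.9 3.4 1.8 0 0 0 0" --pt "1.6 3.8 2 0 0 0 0" --pt "2.4 3.9 2.06 0 0 0 0" --pt "3.2 3.9 2.06 0 0 0 0" --pt "3.9 3.9 2.06 0 0 0 0" --pt "4.2 3.9 2.06 0 0 0 0"

```text
time_s: 5.3
eef_pos: [0.5664, -0.09, 0.035]
ee_rot: [-2.215, -0.001, 2.226]
wrist_force: [0.1, 0.7, -1.1]
finger_gap: 0.0149
```

Emit:
play_rows --pt "0 0 0 0 0 0 0" --pt "0.05 0 0 0 0 0 0" --pt "0.1 0 0 0 0 0 0" --pt "0.15 0 0 0 0 0 0" --pt "0.2 0 0 0 0 0 0" --pt "0.2 0 0 0 0 0 0" --pt "0.2 0 0 0 0 0 0" --pt "0.2 0 0 0 0 0 0" --pt "0.2 0 0 0 0 0 0" --pt "0.2 0 0 0 0 0 0"

```text
time_s: 6.3
eef_pos: [0.5692, -0.09, 0.0318]
ee_rot: [-2.221, 0.0, 2.221]
wrist_force: [0.1, 0.8, 0.0]
finger_gap: 0.0148
```

```bash
python3 -c "
from h import *
go(.57,-.09,.03,-90)
snap('side','s4');crop('s4',260,140,400,280,5)"
```

```text
t 6.3 p [ 0.5692 -0.09    0.0318] yaw -90.0 tilt [-1.  0. -0.] gap 0.0148 F [0.1 0.8 0. ] M [-0.   -0.03  0.01] j6 [-0.37  1.2 ]
rx -0.0034948367607630835
units [ 0.06 -0.   -0.03]
```

View pics/s4_c260_140.png

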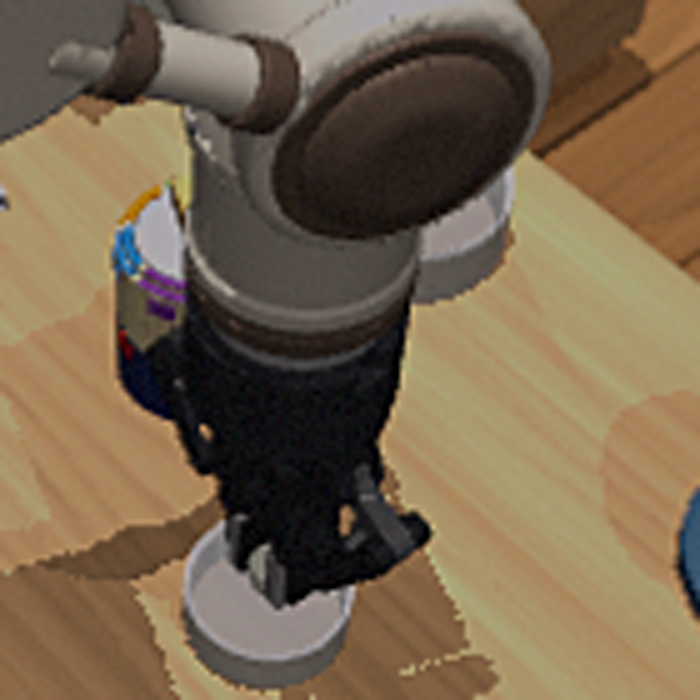

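Emit:
play_rows --pt "0.01 0 0 0 0 0 0" --pt "0.02 0 0 0 0 0 0" --pt "0.03 0 0 0 0 0 0" --pt "0.04 0 0 0 0 0 0" --pt "0.05 0 0 0 0 0 0" --pt "0.06 0 0 0 0 0 0" --pt "0.07 0 0 0 0 0 0" --pt "0.08 0 0 0 0 0 0" --pt "0.08 0 0 0 0 0 0" --pt "0.08 0 0 0 0 0 0"

```text
time_s: 7.35
eef_pos: [0.5693, -0.09, 0.0299]
ee_rot: [-2.222, 0.0, 2.221]
wrist_force: [-2.4, 1.5, 5.3]
finger_gap: 0.0145
```

Contact at 5 N, so the cover is down. I'll release it and rise.

Emit:
play_rows --pt "0 0 0 0 0 0 0.1" --pt "0 0 0 0 0 0 0.3" --pt "0 0 0 0 0 0 0.5" --pt "0 0 0 0 0 0 0.5" --pt "-0.3 0 0 0 0 0 0.5" --pt "-0.9 0 0 0 0 0 0.6" --pt "-1.7 0 0 0 0 0 0.8" --pt "-2.8 0 0 0 0 0 1" --pt "-3.9 0 0 0 0 0 1" --pt "-4.8 0 0 0 0 0 1"

```text
time_s: 8.35
eef_pos: [0.5697, -0.0902, 0.1762]
ee_rot: [2.224, -0.001, -2.218]
wrist_force: [0.3, -0.8, 0.4]
finger_gap: 0.0854
```

```bash
python3 -c "
from h import *
go(.631,.028,.17,-90)"
```

```text
t 8.35 p [ 0.5697 -0.0902  0.1762] yaw -90.0 tilt [-1.     0.001 -0.002] gap 0.0854 F [ 0.3 -0.8  0.4] M [ 0.09 -0.03 -0.01] j6 [-0.37  1.2 ]
rx -0.002991155954665222
units [ 0.21 -3.94 -2.04]
```

```bash
cat >> h.py <<'E'
def fit(pts):
    A=np.c_[2*pts,np.ones(len(pts))];b=(pts**2).sum(1);s=np.linalg.lstsq(A,b,rcond=None)[0];return s[:2],np.sqrt(s[2]+s[:2]@s[:2])
E
python3 -c "
from h import *
for n in('top','side'):
    im,d=snap(n,n+'5');P=pts(n,d)
    m=(np.hypot(P[...,0]-.63,P[...,1]-.028)<.04)&(P[...,2]>.08)&(P[...,2]<.093)
    h=cv2.convexHull(P[m][:,:2].astype(np.float32))[:,0].astype(float);print(n,m.sum(),np.median(P[m][:,2]),fit(h),cv2.minEnclosingCircle(h.astype(np.float32)))
crop('top5',200,120,340,260,5);crop('side5',230,140,370,300,4)
"
```

```text
top 1006 0.08728659452375509 (array([0.63135246, 0.02755078]), np.float64(0.034052121652394594)) ((0.6312900185585022, 0.02751954086124897), 0.03461833670735359)
side 502 0.08782220883247721 (array([0.62798269, 0.02714439]), np.float64(0.0340210866535567)) ((0.6281014680862427, 0.027176178991794586), 0.035323455929756165)
```

View pics/top5_c200_120.png

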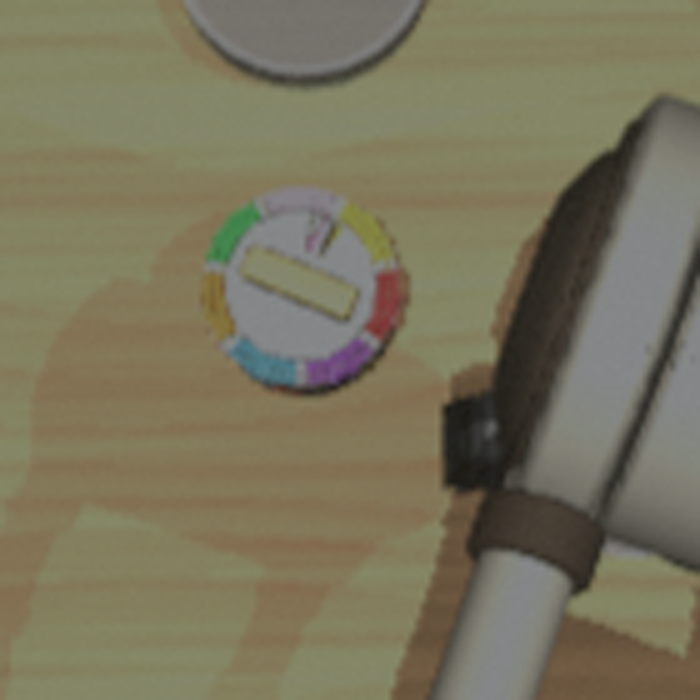

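View pics/side5_c230_140.png

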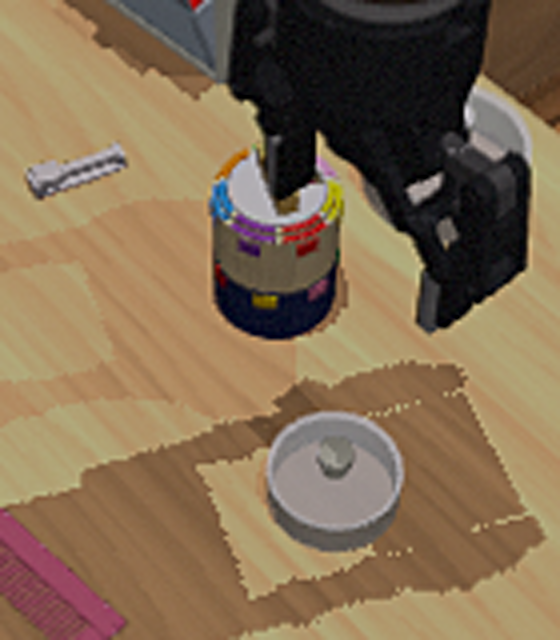

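Emit:
play_rows --pt "0 -0.6 -0.3 0 0 0 1" --pt "0 -1.4 -0.7 0 0 0 1" --pt "0 -2.2 -1.1 0 0 0 1" --pt "0 -3 -1.5 0 0 0 1" --pt "0 -3.6 -1.85 0 0 0 1" --pt "0.3 -3.92 -2.03 0 0 0 1" --pt "0.9 -3.92 -2.03 0 0 0 1" --pt "1.3 -3.92 -2.03 0 0 0 1" --pt "1.6 -3.92 -2.03 0 0 0 1" --pt "1.6 -3.92 -2.03 0 0 0 1"

```text
time_s: 9.45
eef_pos: [0.6286, 0.0273, 0.1232]
ee_rot: [-2.216, 0.001, 2.225]
wrist_force: [-0.0, -1.3, -0.4]
finger_gap: 0.0857
```

```bash
python3 -c "
from h import *
go(.6305,.0273,.042,-90)"
```

```text
t 9.45 p [0.6286 0.0273 0.1232] yaw -90.1 tilt [-1.    -0.001  0.004] gap 0.0857 F [-0.  -1.3 -0.4] M [ 0.03 -0.03 -0.04] j6 [-0.15  1.42]
rx -0.01092828610539224
units [ 2.71 -0.   -0.07]
```

Emit:
play_rows --pt "0.1 0 0 0 0 0 1" --pt "0.5 0 0 0 0 0 1" --pt "1 0 0 0 0 0 1" --pt "1.5 0 0 0 0 0 1" --pt "2 0 0 0 0 0 1" --pt "2.4 0 0 0 0 0 1" --pt "2.65 0 0 0 0 0 1" --pt "2.75 0 0 0 0 0 1" --pt "2.75 0 0 0 0 0 1" --pt "2.75 0 0 0 0 0 1"

```text
time_s: 10.45
eef_pos: [0.6307, 0.0275, 0.0436]
ee_rot: [-2.223, 0.001, 2.22]
wrist_force: [0.3, 0.1, -0.1]
finger_gap: 0.0855
```

```bash
python3 -c "
from h import *
go(.6305,.0273,.042,-90)
snap('side','s6');crop('s6',230,120,370,260,5)"
```

```text
t 10.45 p [0.6307 0.0275 0.0436] yaw -90.0 tilt [-1.     0.    -0.001] gap 0.0855 F [ 0.3  0.1 -0.1] M [-0.    0.04  0.03] j6 [-0.15  1.42]
rx -0.0028296893894624495
units [0.05 0.01 0.01]
```

View pics/s6_c230_120.png

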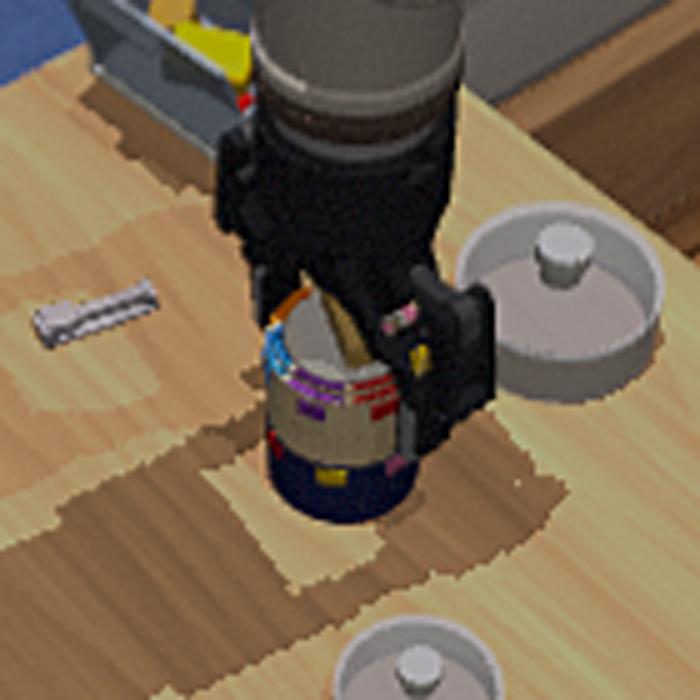

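Emit:
play_rows --pt "0 0 0 0 0 0 0.8" --pt "0 0 0 0 0 0 0.6" --pt "0 0 0 0 0 0 0.3" --pt "0 0 0 0 0 0 0" --pt "0 0 0 0 0 0 0" --pt "-0.1 0 0 0 0 0 0" --pt "-0.2 0 0 0 0 0 0" --pt "-0.4 0 0 0 0 0 0" --pt "-0.6 0 0 0 0 0 0" --pt "-0.7 0 0 0 0 0 0"

```text
time_s: 11.5
eef_pos: [0.6305, 0.0274, 0.0648]
ee_rot: [-2.222, 0.001, 2.22]
wrist_force: [0.3, 0.6, -1.4]
finger_gap: 0.0672
```

```bash
python3 -c "
from h import *
go(.53,.08,.12,-90)
snap('side','s7');crop('s7',230,120,370,260,5)"
```

```text
t 11.5 p [0.6305 0.0274 0.0648] yaw -90.0 tilt [-1.     0.    -0.001] gap 0.0672 F [ 0.3  0.6 -1.4] M [ 0.   -0.    0.06] j6 [-0.15  1.42]
rx -0.0040399272999612395
units [-1.84 -1.75  3.35]
```

View pics/s7_c230_120.png

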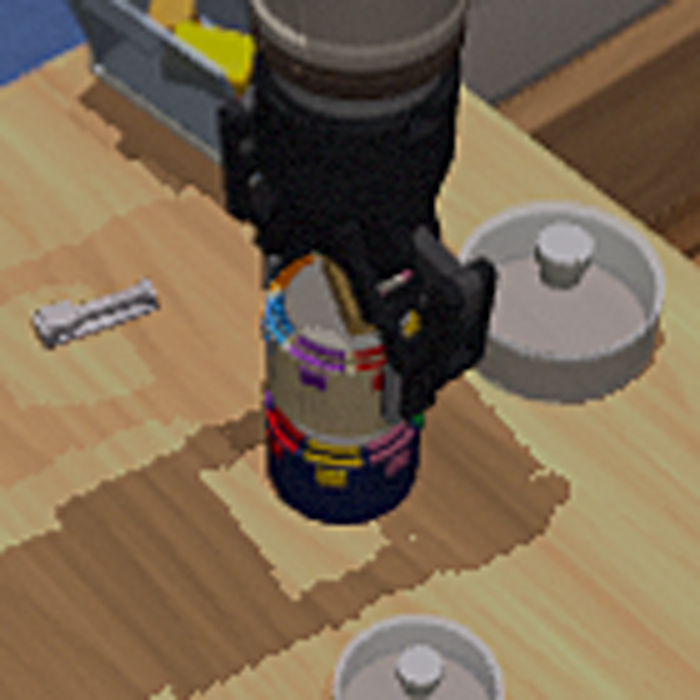

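Emit:
play_rows --pt "-0.6 0 0 0 0 0 0" --pt "-1.2 0 0 0 0 0 0" --pt "-1.6 -0.1 0.3 0 0 0 0" --pt "-1.6 -0.5 0.9 0 0 0 0" --pt "-1.6 -0.9 1.7 0 0 0 0" --pt "-1.6 -1.3 2.5 0 0 0 0" --pt "-1.3 -1.65 3.1 0 0 0 0" --pt "-0.8 -1.75 3.35 0 0 0 0" --pt "-0.2 -1.75 3.35 0 0 0 0" --pt "0.3 -1.75 3.35 0 0 0 0"

```text
time_s: 12.55
eef_pos: [0.5292, 0.0803, 0.0542]
ee_rot: [2.221, -0.0, -2.222]
wrist_force: [-0.9, 1.0, -1.4]
finger_gap: 0.0669
```

Emit:
play_rows --pt "0.4 0 0 0 0 0 0" --pt "0.9 0 0 0 0 0 0" --pt "1.3 0 0 0 0 0 0" --pt "1.5 0 0 0 0 0 0" --pt "1.6 0 0 0 0 0 0" --pt "1.65 0 0 0 0 0 0" --pt "1.7 0 0 0 0 0 0" --pt "1.7 0 0 0 0 0 0" --pt "1.7 0 0 0 0 0 0" --pt "1.7 0 0 0 0 0 0"

```text
time_s: 13.55
eef_pos: [0.5299, 0.0801, 0.0043]
ee_rot: [-2.222, 0.0, 2.221]
wrist_force: [-0.2, -1.3, -1.5]
finger_gap: 0.0666
```

```bash
python3 -c "
from h import *
go(.53,.08,.0015,-90)
snap('side','s8');crop('s8',180,120,320,260,5)
"
```

```text
t 13.55 p [0.5299 0.0801 0.0043] yaw -90.0 tilt [-1.     0.    -0.001] gap 0.0666 F [-0.2 -1.3 -1.5] M [ 0.02 -0.02  0.02] j6 [-0.08  1.5 ]
rx -0.003656928785413053
units [ 0.09  0.   -0.  ]
```

View pics/s8_c180_120.png

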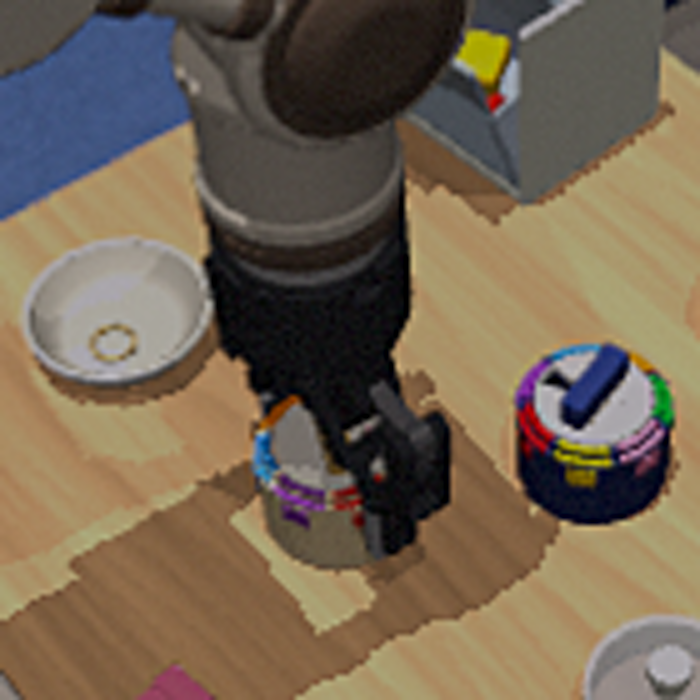

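Emit:
play_rows --pt "0.02 0 0 0 0 0 0" --pt "0.04 0 0 0 0 0 0" --pt "0.06 0 0 0 0 0 0" --pt "0.07 0 0 0 0 0 0" --pt "0.08 0 0 0 0 0 0" --pt "0.09 0 0 0 0 0 0" --pt "0.1 0 0 0 0 0 0" --pt "0.1 0 0 0 0 0 0" --pt "0.1 0 0 0 0 0 0" --pt "0.1 0 0 0 0 0 0"

```text
time_s: 14.6
eef_pos: [0.5296, 0.0801, 0.0021]
ee_rot: [2.221, -0.0, -2.222]
wrist_force: [-6.3, -0.2, 11.7]
finger_gap: 0.0668
```

Contact. I'll release and lift.

Emit:
play_rows --pt "-0.02 0 0 0 0 0 0" --pt "-0.02 0 0 0 0 0 0.5" --pt "-0.02 0 0 0 0 0 1" --pt "-0.02 0 0 0 0 0 1" --pt "-0.02 0 0 0 0 0 1" --pt "-0.3 0 0 0 0 0 1" --pt "-1 0 0 0 0 0 1" --pt "-2 0 0 0 0 0 1" --pt "-3 0 0 0 0 0 1" --pt "-3.6 0 0 0 0 0 1"

```text
time_s: 15.6
eef_pos: [0.5311, 0.08, 0.1121]
ee_rot: [-2.226, 0.001, 2.217]
wrist_force: [0.2, -0.3, 0.0]
finger_gap: 0.0854
```

```bash
python3 -c "
from h import *
go(.631,.0273,.11,-90)
for n in('top','side'):
    im,d=snap(n,n+'9');P=pts(n,d)
    m=(np.hypot(P[...,0]-.63,P[...,1]-.028)<.04)&(P[...,2]>.037)&(P[...,2]<.052)
    h=cv2.convexHull(P[m][:,:2].astype(np.float32))[:,0].astype(float);print(n,m.sum(),np.median(P[m][:,2]),fit(h),cv2.minEnclosingCircle(h.astype(np.float32)))
crop('top9',190,120,330,260,5);crop('side9',180,120,320,260,5)
"
```

```text
t 15.6 p [0.5311 0.08   0.1121] yaw -90.0 tilt [-1.     0.    -0.004] gap 0.0854 F [ 0.2 -0.3  0. ] M [ 0.02 -0.04 -0.04] j6 [-0.08  1.5 ]
rx -0.003343910919160938
units [ 0.08  1.76 -3.33]
top 933 0.04531574789558013 (array([0.63137192, 0.02783578]), np.float64(0.03415799796654411)) ((0.6312190890312195, 0.027479181066155434), 0.03502673655748367)
side 541 0.04574822591775407 (array([0.62899132, 0.02807968]), np.float64(0.03416291183114818)) ((0.6288269758224487, 0.02902146615087986), 0.03544139117002487)
```

View pics/top9_c190_120.png

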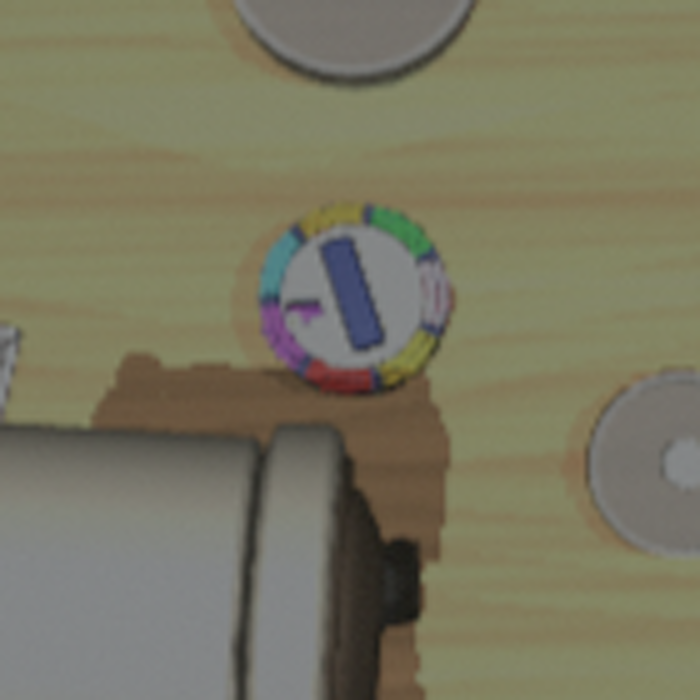

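View pics/side9_c180_120.png

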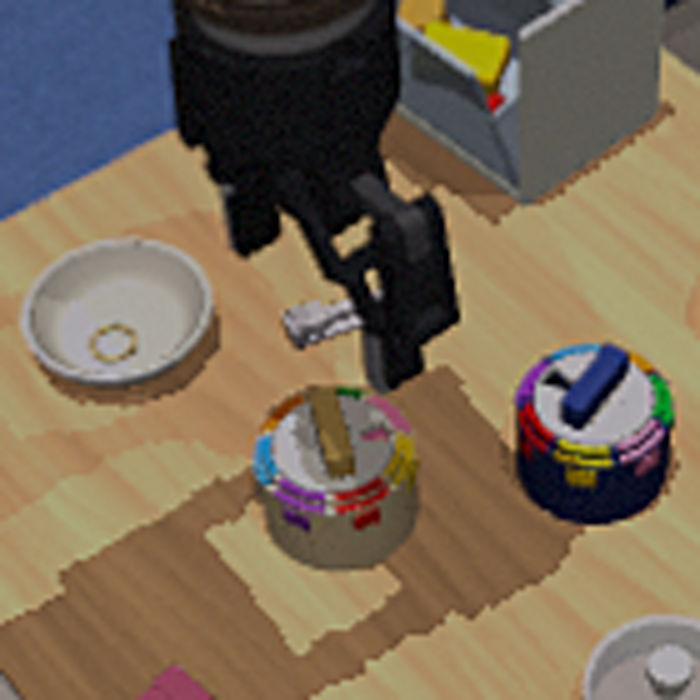

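Emit:
play_rows --pt "0 0.2 -0.4 0 0 0 1" --pt "0 0.6 -1.1 0 0 0 1" --pt "0 1 -1.9 0 0 0 1" --pt "0 1.4 -2.6 0 0 0 1" --pt "0 1.7 -3.15 0 0 0 1" --pt "0 1.75 -3.34 0 0 0 1" --pt "0.2 1.75 -3.34 0 0 0 1" --pt "0.6 1.75 -3.34 0 0 0 1" --pt "1 1.75 -3.34 0 0 0 1" --pt "1.1 1.75 -3.34 0 0 0 1"

```text
time_s: 16.7
eef_pos: [0.6273, 0.0284, 0.0729]
ee_rot: [-2.216, -0.001, 2.227]
wrist_force: [-0.6, -0.2, -0.6]
finger_gap: 0.0852
```

```bash
python3 -c "
from h import *
go(.6305,.0276,.004,-90)
"
```

```text
t 16.7 p [0.6273 0.0284 0.0729] yaw -90.0 tilt [-1.    -0.001  0.005] gap 0.0852 F [-0.6 -0.2 -0.6] M [ 0.01 -0.   -0.01] j6 [-0.15  1.42]
rx 0.0016598550618288261
units [ 2.3   0.03 -0.12]
```

Emit:
play_rows --pt "0.1 0 0 0 0 0 1" --pt "0.5 0 0 0 0 0 1" --pt "1 0 0 0 0 0 1" --pt "1.5 0 0 0 0 0 1" --pt "1.9 0 0 0 0 0 1" --pt "2.15 0 0 0 0 0 1" --pt "2.25 0 0 0 0 0 1" --pt "2.25 0 0 0 0 0 1" --pt "2.25 0 0 0 0 0 1" --pt "2.25 0 0 0 0 0 1"

```text
time_s: 17.7
eef_pos: [0.6305, 0.0275, 0.0092]
ee_rot: [-2.223, 0.001, 2.22]
wrist_force: [-0.7, -0.3, -0.3]
finger_gap: 0.0855
```

```bash
python3 -c "
from h import *
go(.6305,.0276,.004,-90)
"
```

```text
t 17.7 p [0.6305 0.0275 0.0092] yaw -90.0 tilt [-1.     0.    -0.002] gap 0.0855 F [-0.7 -0.3 -0.3] M [-0.03  0.04 -0.  ] j6 [-0.15  1.42]
rx -0.0031171271606282858
units [ 0.17 -0.    0.  ]
```

Emit:
play_rows --pt "0.07 0 0 0 0 0 1" --pt "0.13 0 0 0 0 0 0.9" --pt "0.13 0 0 0 0 0 0.6" --pt "0.13 0 0 0 0 0 0.3" --pt "0.13 0 0 0 0 0 0" --pt "0.13 0 0 0 0 0 0" --pt "0.1 0 0 0 0 0 0" --pt "0 0 0 0 0 0 0" --pt "-0.2 0 0 0 0 0 0" --pt "-0.4 0 0 0 0 0 0"

```text
time_s: 18.7
eef_pos: [0.6295, 0.0276, 0.0206]
ee_rot: [-2.221, 0.0, 2.222]
wrist_force: [-0.7, 0.1, -1.8]
finger_gap: 0.0665
```

```bash
python3 -c "
from h import *
go(.4745,-.218,.1,0)
snap('side','s10');crop('s10',230,120,370,260,5)
# coaster refit, both views
for n in('top','side'):
    im=cv2.cvtColor(cv2.imread('pics/%s9.png'%n),cv2.COLOR_BGR2Lab).astype(float);P=pts(n,np.load('pics/%s9.npy'%n))
    dd=np.hypot(P[...,0]-.475,P[...,1]+.218)
    ref=np.median(im[dd<.03],0);print(n,ref,np.median(im[(dd>.06)&(dd<.075)],0))
    mk=((np.linalg.norm((im-ref)[...,1:],axis=2)<8)&(dd<.075)).astype(np.uint8)
    cs=max(cv2.findContours(mk,0,1)[0],key=cv2.contourArea);hl=cv2.convexHull(cs)[:,0];c=np.array([onz(n,u,v,.003)[:2] for u,v in hl]);print(n,mk.sum(),fit(c))
"
```

```text
t 18.7 p [0.6295 0.0276 0.0206] yaw -90.0 tilt [-1.    -0.     0.001] gap 0.0665 F [-0.7  0.1 -1.8] M [-0.03 -0.02  0.04] j6 [-0.15  1.42]
rx -15.0034097198682
units [-2.64  8.19  5.17]
top [121. 120. 131.] [136. 122. 146.]
top 2269 (array([ 0.47672821, -0.21759216]), np.float64(0.0494141099834861))
side [126. 120. 131.] [162. 128. 154.]
side 2227 (array([ 0.47335808, -0.2173563 ]), np.float64(0.04916642063370534))
```

View pics/s10_c230_120.png

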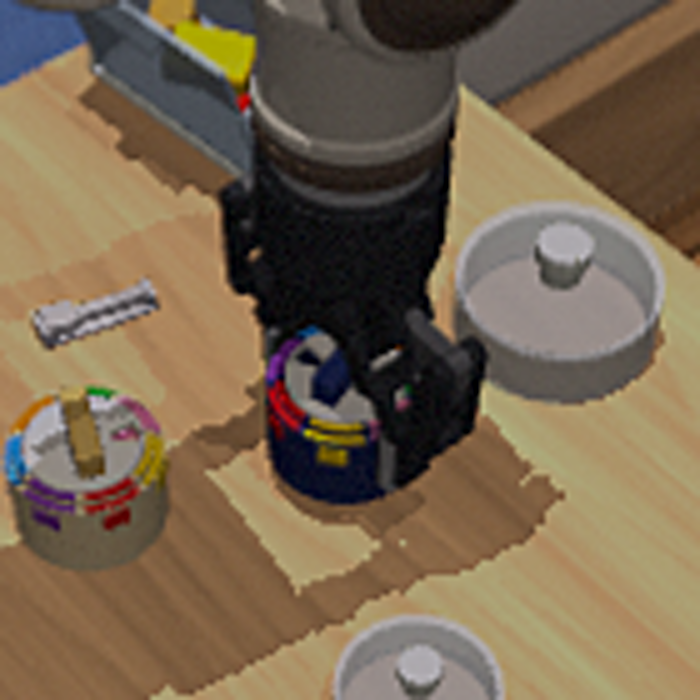

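Emit:
play_rows --pt "-0.9 0 0 -0.3 0 0 0" --pt "-1.9 0 0 -0.8 0 0 0" --pt "-2.6 0.5 0.3 -1.5 0 0 0" --pt "-2.7 1.6 1 -2.3 0 0 0" --pt "-2.7 2.8 1.8 -3.1 0 0 0" --pt "-2.7 4 2.5 -3.9 0 0 0" --pt "-2.7 5.2 3.3 -4.7 0 0 0" --pt "-2.7 6.4 4.1 -5.5 0 0 0" --pt "-2.7 7.4 4.7 -6.3 0 0 0" --pt "-2.7 8.17 5.18 -7 0 0 0"

```text
time_s: 19.75
eef_pos: [0.4732, -0.2193, 0.102]
ee_rot: [1.793, 0.689, -1.793]
wrist_force: [0.8, 0.1, -2.4]
finger_gap: 0.0667
```

Emit:
play_rows --pt "0 0 0 -0.9 0 0 0" --pt "0 0 0 -2 0 0 0" --pt "0.2 0 0 -3.2 0 0 0" --pt "0.5 0 0 -4.4 0 0 0" --pt "0.8 0 0 -5.6 0 0 0" --pt "1.1 0 0 -6.7 0 0 0" --pt "1.5 0 0 -7.6 0 0 0" --pt "1.8 0 0 -8 0 0 0" --pt "2 0 0 -8 0 0 0" --pt "2 0 0 -8 0 0 0"

```text
time_s: 20.75
eef_pos: [0.4739, -0.2171, 0.0409]
ee_rot: [1.21, 1.21, -1.211]
wrist_force: [-0.7, 0.4, -2.2]
finger_gap: 0.0663
```

```bash
python3 -c "
from h import *
go(.475,-.2175,.0085,0)
snap('side','s11');crop('s11',240,240,400,400,4);im,d=snap('top','t11');crop('t11',320,190,460,330,4)
"
```

```text
t 20.75 p [ 0.4739 -0.2171  0.0409] yaw -0.1 tilt [-1.    -0.001 -0.001] gap 0.0663 F [-0.7  0.4 -2.2] M [0.01 0.   0.01] j6 [-0.66 -0.66]
rx -0.01370468987515974
units [1.08 0.04 0.01]
```

View pics/s11_c240_240.png

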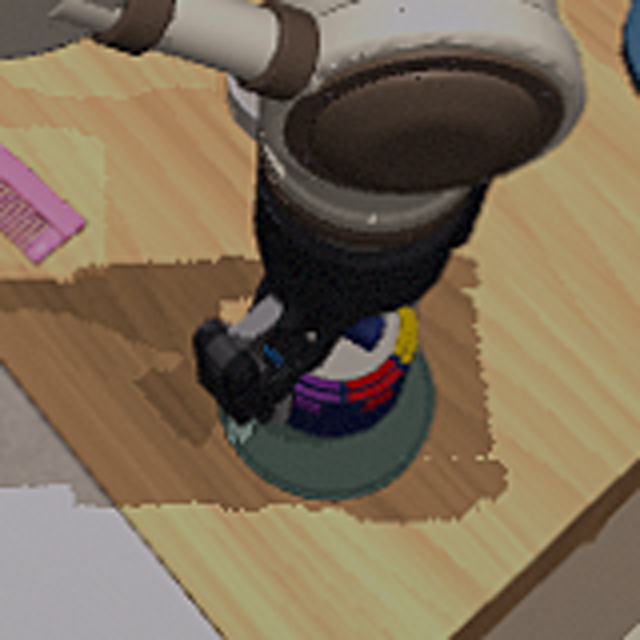

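View pics/t11_c320_190.png

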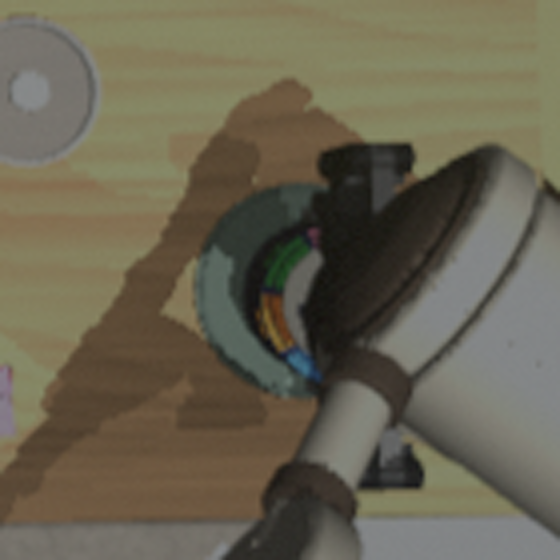

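Emit:
play_rows --pt "0.3 0.03 0 0 0 0 0" --pt "0.6 0.03 0 0 0 0 0" --pt "0.8 0.03 0 0 0 0 0" --pt "0.9 0.03 0 0 0 0 0" --pt "0.95 0.03 0 0 0 0 0" --pt "1 0.03 0 0 0 0 0" --pt "1.05 0.03 0 0 0 0 0" --pt "1.08 0.03 0 0 0 0 0" --pt "1.08 0.03 0 0 0 0 0" --pt "1.08 0.03 0 0 0 0 0"

```text
time_s: 21.85
eef_pos: [0.4753, -0.2175, 0.0091]
ee_rot: [1.209, 1.209, -1.209]
wrist_force: [0.9, 0.7, -3.1]
finger_gap: 0.0665
```

Emit:
play_rows --pt "0.01 0 0 0 0 0 0" --pt "0.02 0 0 0 0 0 0" --pt "0.03 0 0 0 0 0 0" --pt "0.04 0 0 0 0 0 0" --pt "0.05 0 0 0 0 0 0" --pt "0.06 0 0 0 0 0 0" --pt "0.07 0 0 0 0 0 0" --pt "0.07 0 0 0 0 0 0" --pt "0.07 0 0 0 0 0 0" --pt "0.07 0 0 0 0 0 0"

```text
time_s: 22.85
eef_pos: [0.4753, -0.2175, 0.0077]
ee_rot: [1.209, 1.209, -1.21]
wrist_force: [-2.6, 1.1, 6.9]
finger_gap: 0.0669
```

Emit:
play_rows --pt "0 0 0 0 0 0 0.4" --pt "0 0 0 0 0 0 1" --pt "0 0 0 0 0 0 1" --pt "0 0 0 0 0 0 1" --pt "-0.1 0 0 0 0 0 1" --pt "-0.5 0 0 0 0 0 1" --pt "-1.2 0 0 0 0 0 1" --pt "-2.1 0 0 0 0 0 1" --pt "-3 0 0 0 0 0 1" --pt "-3.5 0 0 0 0 0 1"

```text
time_s: 23.85
eef_pos: [0.4765, -0.2184, 0.1155]
ee_rot: [1.209, 1.204, -1.208]
wrist_force: [1.1, -0.0, 0.7]
finger_gap: 0.0851
```

Emit:
play_rows --pt "0 0 -1 0 0 0 1" --pt "0 0 -2 0 0 0 0.8" --pt "0 0 -3 0 0 0 0.6" --pt "0 0 -4 0 0 0 0.5" --pt "0 0 -4.5 0 0 0 0.5" --pt "0 0 -5 0 0 0 0.5" --pt "0 0 -5 0 0 0 0.5" --pt "0 0 -5 0 0 0 0.5" --pt "0 0 -5 0 0 0 0.5" --pt "0 0 -5 0 0 0 0.5"

```text
time_s: 24.85
eef_pos: [0.4754, -0.0683, 0.1119]
ee_rot: [1.21, 1.208, -1.21]
wrist_force: [-0.4, -0.6, 0.8]
finger_gap: 0.0429
```

```bash
python3 -c "
from h import *
go(.475,-.2175,.0085,0)
snap('side','s12');crop('s12',240,260,400,420,4);im,d=snap('top','t12');crop('t12',340,210,450,320,7)
for n,f in(('top','t12'),('side','s12')):
    P=pts(n,np.load('pics/%s.npy'%f))
    m=(np.hypot(P[...,0]-.475,P[...,1]+.218)<.042)&(P[...,2]>.04)&(P[...,2]<.055)
    h=cv2.convexHull(P[m][:,:2].astype(np.float32))[:,0].astype(float);print(n,m.sum(),np.median(P[m][:,2]),fit(h))
"
```

```text
t 24.85 p [ 0.4754 -0.0683  0.1119] yaw -0.1 tilt [-1.  0.  0.] gap 0.0429 F [-0.4 -0.6  0.8] M [-0.05  0.   -0.03] j6 [-0.39 -0.39]
rx -0.014785420347970814
units [ 3.45 -0.01  4.97]
top 729 0.048472764512761835 (array([ 0.476923  , -0.21724121]), np.float64(0.033860807208620336))
side 969 0.0487647323492566 (array([ 0.47463954, -0.21731408]), np.float64(0.03463551608006359))
```

View pics/s12_c240_260.png

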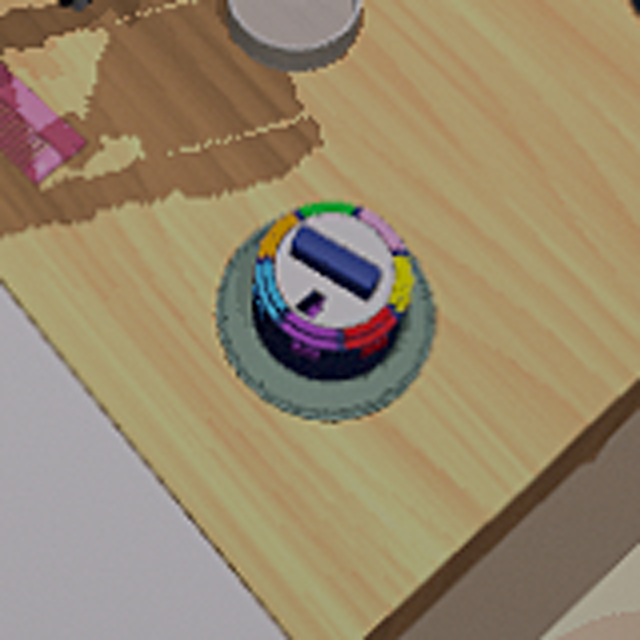

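View pics/t12_c340_210.png

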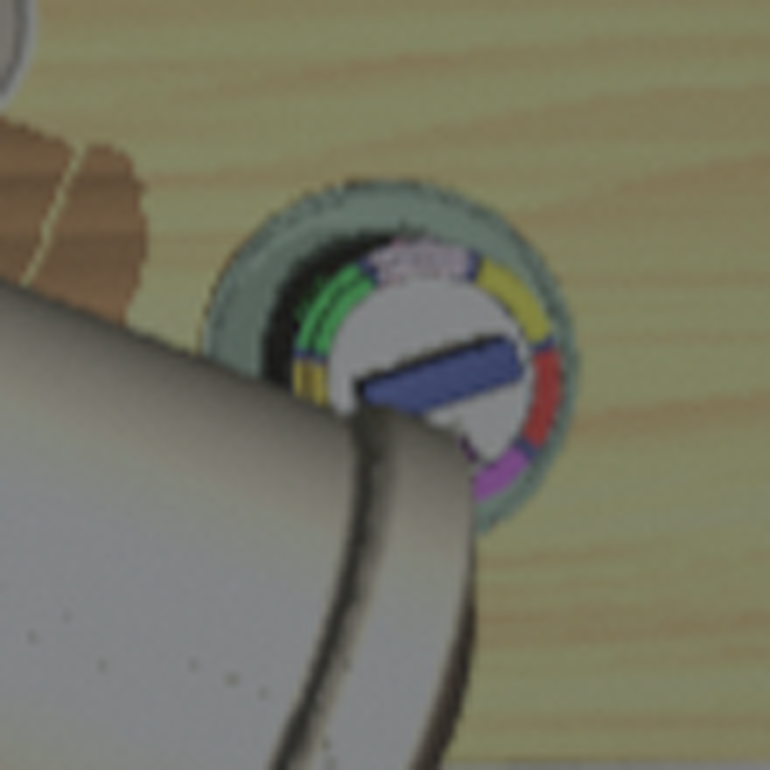

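```bash
cat >> h.py <<'E'
def angles(n,f,cx,cy,zb=.003):
    P=pts(n,np.load(f'pics/{f}.npy'));im=cv2.cvtColor(cv2.imread(f'pics/{f}.png'),cv2.COLOR_BGR2HSV)
    x,y,z=P[...,0]-cx,P[...,1]-cy,P[...,2];r=np.hypot(x,y);a=np.degrees(np.arctan2(y,x))
    ring=(r>.026)&(r<.0345)&(z>.04+zb-.002)&(z<.05+zb)
    H,S,V=im[...,0],im[...,1],im[...,2]
    col=dict(green=((H>45)&(H<80),0),orange=((H>8)&(H<22),1),blue=((H>92)&(H<112),2),purple=((H>130)&(H<158),3),red=((H<6)|(H>174),4),yellow=((H>23)&(H<36),5))
    o=[]
    for k,(m,i) in col.items():
        m=m&ring&(S>90)&(V>60)
        if m.sum()<8: continue
        t=np.radians(a[m]);c=np.degrees(np.arctan2(np.sin(t).mean(),np.cos(t).mean()))
        g=(c-i*360/7+180)%360-180;o.append(g);print(n,k,m.sum(),"ang",round(c,1),"green est",round(g,1))
    b=(r<.026)&(z>zb+.056)&(z<zb+.066)
    q=np.c_[x[b],y[b]];w=np.linalg.svd(q-q.mean(0))[2][0];ba=np.degrees(np.arctan2(w[1],w[0]))
    (c,s,an)=cv2.minAreaRect((q*1000).astype(np.float32))
    print(n,"bar",b.sum(),"ctr",np.round(q.mean(0)+[cx,cy],4),"dir",round(ba%180,1),"rect",np.round(s,1),round(an,1))
    op=(r>.013)&(r<.0235)&(z<zb+.052)&((S>70)|(V<90))&(z>zb+.02)
    if op.sum(): t=np.radians(a[op]);print(n,"opening?",op.sum(),round(np.degrees(np.arctan2(np.sin(t).mean(),np.cos(t).mean())),1), "V med",np.median(im[op],0))
E
python3 -c "
from h import *
angles('top','t12',.4769,-.2172);angles('side','s12',.4742,-.2173)"
```

```text
top green 60 ang 52.3 green est 52.3
top purple 23 ang -142.0 green est 63.7
top red 38 ang -99.6 green est 54.7
top yellow 62 ang -22.8 green est 80.0
top bar 149 ctr [ 0.4776 -0.2187] dir 103.3 rect [12.5 39.9] 16.6
top opening? 14 -167.6 V med [109.    9.   83.5]
side green 30 ang 52.8 green est 52.8
side orange 24 ang 103.3 green est 51.9
side blue 64 ang 156.0 green est 53.1
side purple 78 ang -151.2 green est 54.5
side red 54 ang -101.0 green est 53.2
side yellow 56 ang -47.8 green est 55.0
side bar 179 ctr [ 0.4741 -0.2179] dir 107.1 rect [12.5 40.3] 17.5
side opening? 19 -175.9 V med [120. 177.  37.]
```

Emit:
play_rows --pt "0 0 0.5 -0.3 0 0 0.4" --pt "0 0 1.3 -0.8 0 0 0.4" --pt "0 0 2.2 -1.3 0 0 0.4" --pt "0 0 3.1 -1.8 0 0 0.4" --pt "0 0 3.9 -2.3 0 0 0.4" --pt "0 0 4.5 -2.6 0 0 0.4" --pt "0 0 4.9 -2.85 0 0 0.4" --pt "0.3 0 4.97 -2.85 0 0 0.4" --pt "0.6 0 4.97 -2.85 0 0 0.4" --pt "0.8 0 4.97 -2.85 0 0 0.4"

```text
time_s: 25.95
eef_pos: [0.4744, -0.2154, 0.0862]
ee_rot: [0.988, 1.338, -0.987]
wrist_force: [0.9, 0.7, -1.0]
finger_gap: 0.0343
```

Emit:
play_rows --pt "0 0 0 0 0 0 0.4" --pt "0.1 0 0 0 0 0 0.4" --pt "0.2 0 0 0 0 0 0.4" --pt "0.2 0 0 0 0 0 0.4" --pt "0.2 0 0 0 0 0 0.4" --pt "0.2 0 0 0 0 0 0.4" --pt "0.2 0 0 0 0 0 0.4" --pt "0.2 0 0 0 0 0 0.4" --pt "0.2 0 0 0 0 0 0.4" --pt "0.2 0 0 0 0 0 0.4"

```text
time_s: 26.95
eef_pos: [0.4752, -0.2166, 0.0819]
ee_rot: [0.987, 1.336, -0.987]
wrist_force: [-0.1, 0.3, 0.1]
finger_gap: 0.0341
```

```bash
python3 -c "
from h import *
go(.4753,-.2175,.0545,17.1)
snap('side','s13');crop('s13',240,240,400,400,4)
"
```

```text
t 26.95 p [ 0.4752 -0.2166  0.0819] yaw 17.1 tilt [-1. -0.  0.] gap 0.0341 F [-0.1  0.3  0.1] M [ 0.02 -0.02 -0.  ] j6 [-0.66 -0.96]
rx -0.003332299606373231
units [ 0.91 -0.01  0.03]
```

View pics/s13_c240_240.png

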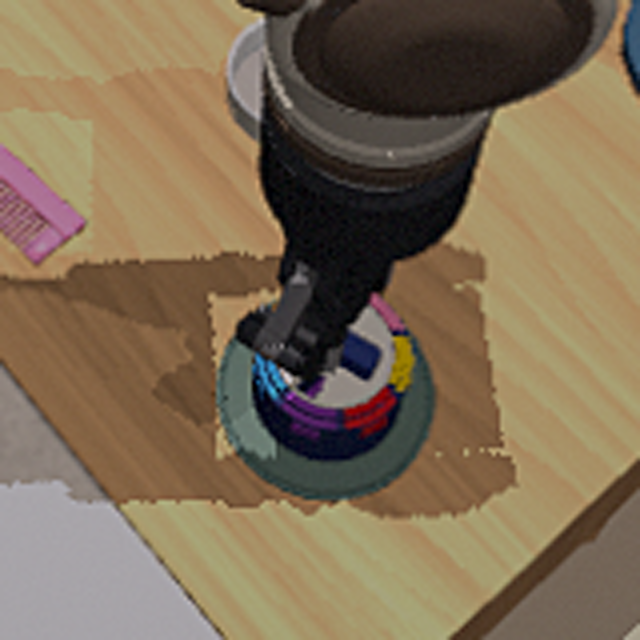

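Emit:
play_rows --pt "0.2 0 0.03 0 0 0 0.4" --pt "0.45 0 0.03 0 0 0 0.4" --pt "0.7 0 0.03 0 0 0 0.4" --pt "0.87 0 0.03 0 0 0 0.4" --pt "0.95 0 0.03 0 0 0 0.4" --pt "0.95 0 0.03 0 0 0 0.3" --pt "0.95 0 0.03 0 0 0 0.1" --pt "0.95 0 0.03 0 0 0 0" --pt "0.95 0 0.03 0 0 0 0" --pt "0.95 0 0.03 0 0 0 0"

```text
time_s: 28.0
eef_pos: [0.4756, -0.2176, 0.0537]
ee_rot: [0.987, 1.335, -0.987]
wrist_force: [-1.6, -0.5, 2.4]
finger_gap: 0.0103
```

```bash
python3 -c "
from h import *
go(.4753,-.2175,.0545,17.1)"
```

```text
t 28.0 p [ 0.4756 -0.2176  0.0537] yaw 17.1 tilt [-1.  0.  0.] gap 0.0103 F [-1.6 -0.5  2.4] M [-0.05  0.27  0.03] j6 [-0.66 -0.96]
rx -0.002892107506383468
units [-0.03 -0.01 -0.01]
```

Emit:
play_rows --pt "0.02 0 0 0 0 0 0" --pt "0.03 0 0 0 0 0 0" --pt "0.03 0 0 0.3 0 0 0" --pt "0.03 0 0 0.7 0 0 0" --pt "0.03 0 0 1.3 0 0 0" --pt "0.03 0 0 2 0 0 0" --pt "0.03 0 0 2.8 0 0 0" --pt "0.03 0 0 3.6 0 0 0" --pt "0.03 0 0 4.3 0 0 0" --pt "0.03 0 0 5 0 0 0"

```text
time_s: 29.0
eef_pos: [0.4754, -0.2177, 0.0537]
ee_rot: [1.375, 1.093, -1.376]
wrist_force: [-5.7, 2.1, 10.4]
finger_gap: 0.0097
```

```bash
python3 -c "
from h import *
go(.4753,-.2175,.0545,-126.6)
snap('side','s14');crop('s14',240,240,400,400,4)"
```

```text
t 29.0 p [ 0.4754 -0.2177  0.0537] yaw -13.1 tilt [-1.    -0.001  0.   ] gap 0.0097 F [-5.7  2.1 10.4] M [ 0.25  0.88 -0.  ] j6 [-0.66 -0.43]
rx 18.920702794973405
units [-0.03 -0.01 -0.  ]
```

View pics/s14_c240_240.png

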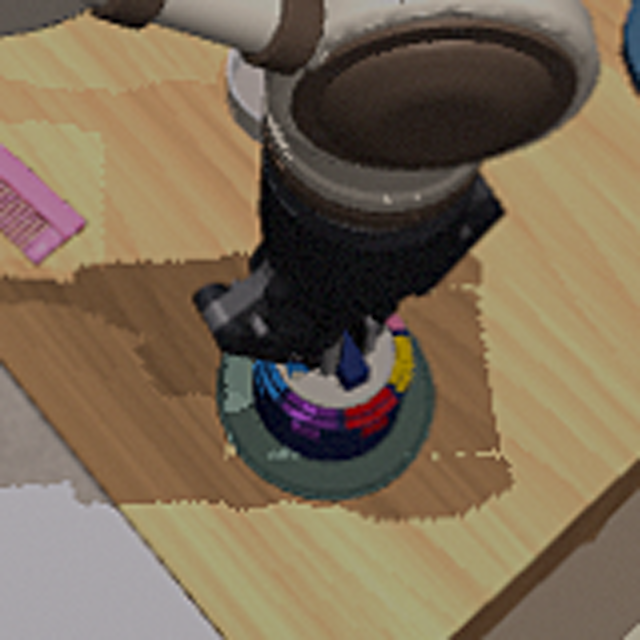

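Emit:
play_rows --pt "0 0 0 0.8 0 0 0" --pt "0 0 0 1.8 0 0 0" --pt "0 0 0 2.9 0 0 0" --pt "0 0 0 4 0 0 0" --pt "0 0 0 5.1 0 0 0" --pt "0 0 0 6.2 0 0 0" --pt "0 0 0 7.3 0 0 0" --pt "0 0 0 8.4 0 0 0" --pt "0 0 0 9.5 0 0 0" --pt "0 0 0 10.5 0 0 0"

```text
time_s: 30.05
eef_pos: [0.475, -0.2174, 0.0537]
ee_rot: [2.092, 0.255, -2.095]
wrist_force: [-6.3, 2.9, 11.8]
finger_gap: 0.0102
```

```bash
python3 -c "
from h import *
go(.4753,-.2175,.0545,-126.6)"
```

```text
t 30.05 p [ 0.475  -0.2174  0.0537] yaw -76.2 tilt [-1.    -0.001  0.001] gap 0.0102 F [-6.3  2.9 11.8] M [ 0.47  1.17 -0.02] j6 [-0.66  0.67]
rx 8.406616307161476
units [-0.03  0.01 -0.01]
```

Emit:
play_rows --pt "0 0 0 0.8 0 0 0" --pt "0 0 0 1.8 0 0 0" --pt "0 0 0 2.9 0 0 0" --pt "0 0 0 4 0 0 0" --pt "0 0 0 5.1 0 0 0" --pt "0 0 0 6.2 0 0 0" --pt "0 0 0 7.2 0 0 0" --pt "0 0 0 8 0 0 0" --pt "0 0 0 8.4 0 0 0" --pt "0 0 0 8.4 0 0 0"

```text
time_s: 31.05
eef_pos: [0.4751, -0.2169, 0.0537]
ee_rot: [-1.855, 0.609, 1.859]
wrist_force: [-6.6, 4.1, 12.5]
finger_gap: 0.0105
```

```bash
python3 -c "
from h import *
go(.4753,-.2175,.0545,-126.6)
snap('side','s15');crop('s15',240,240,400,400,4)"
```

```text
t 31.05 p [ 0.4751 -0.2169  0.0537] yaw -126.4 tilt [-1.    -0.     0.002] gap 0.0105 F [-6.6  4.1 12.5] M [0.76 1.11 0.01] j6 [-0.66  1.55]
rx 0.040164909163856066
units [-0.03  0.01 -0.02]
```

View pics/s15_c240_240.png

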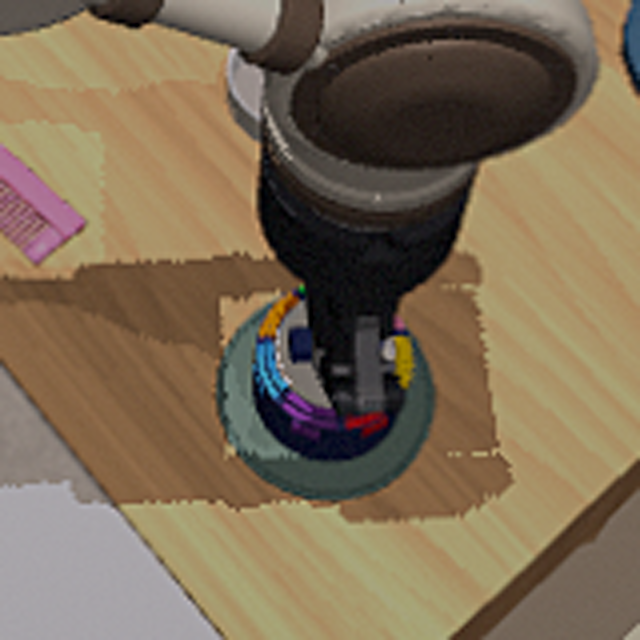

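Emit:
play_rows --pt "-0.03 0 0 0 0 0 0.1" --pt "-0.03 0 0 0 0 0 0.3" --pt "-0.03 0 0 0 0 0 0.4" --pt "-0.03 0 0 0 0 0 0.4" --pt "-0.2 0 0 0 0 0 0.4" --pt "-0.7 0 0 0 0 0 0.4" --pt "-1.5 0 0 0 0 0 0.4" --pt "-2.5 0 0 0 0 0 0.4" --pt "-3.5 0 0 0 0 0 0.4" --pt "-4.3 0 0 0 0 0 0.4"

```text
time_s: 32.1
eef_pos: [0.4759, -0.2177, 0.1838]
ee_rot: [-1.86, 0.61, 1.856]
wrist_force: [-0.4, -0.4, 0.2]
finger_gap: 0.034
```

Emit:
play_rows --pt "-0.2 -0.5 0.5 0 0 0 0.4" --pt "-0.2 -1.2 1.3 0 0 0 0.4" --pt "-0.2 -2 2.2 0 0 0 0.4" --pt "-0.2 -2.8 3.1 0 0 0 0.4" --pt "-0.2 -3.6 4 0 0 0 0.4" --pt "-0.2 -4.4 4.9 0 0 0 0.4" --pt "-0.2 -5.1 5.6 0 0 0 0.4" --pt "-0.2 -5.5 6.1 0 0 0 0.4" --pt "-0.2 -5.7 6.3 0 0 0 0.4" --pt "-0.2 -5.7 6.3 0 0 0 0.4"

```text
time_s: 33.1
eef_pos: [0.4245, 0.0328, 0.1877]
ee_rot: [-1.859, 0.608, 1.858]
wrist_force: [-0.3, 0.0, -0.7]
finger_gap: 0.0343
```

```bash
python3 -c "
from h import *
go(.4753,-.2175,.0545,-126.6)
snap('side','s16');crop('s16',240,260,400,420,4);snap('top','t16');crop('t16',340,210,450,320,7)
for n,f in(('top','t16'),('side','s16')):
    P=pts(n,np.load('pics/%s.npy'%f))
    m=(np.hypot(P[...,0]-.475,P[...,1]+.218)<.042)&(P[...,2]>.04)&(P[...,2]<.055)
    h=cv2.convexHull(P[m][:,:2].astype(np.float32))[:,0].astype(float);c,r=fit(h);print(n,m.sum(),np.median(P[m][:,2]),c,r)
    angles(n,f,*c)
"
```

```text
t 33.1 p [0.4245 0.0328 0.1877] yaw -126.2 tilt [-1.    -0.    -0.001] gap 0.0343 F [-0.3  0.  -0.7] M [-0.04 -0.01 -0.02] j6 [-0.21  1.99]
rx 0.06144926227059718
units [ 4.44  5.73 -6.29]
top 956 0.04836785079947847 [ 0.47727175 -0.21722521] 0.034129283632050006
top green 59 ang 51.6 green est 51.6
top blue 34 ang 153.8 green est 50.9
top purple 37 ang -152.4 green est 53.4
top red 40 ang -100.0 green est 54.3
top yellow 87 ang 60.7 green est 163.5
top bar 165 ctr [ 0.4772 -0.217 ] dir 143.7 rect [12.2 39.5] 55.0
top opening? 22 44.4 V med [ 64.  82. 100.]
side 973 0.048627054587422336 [ 0.47498204 -0.21816055] 0.03445090169733537
side green 31 ang 54.2 green est 54.2
side orange 26 ang 105.2 green est 53.8
side blue 72 ang 156.7 green est 53.8
side purple 85 ang -151.9 green est 53.8
side red 51 ang -101.7 green est 52.6
side yellow 60 ang -48.2 green est 54.6
side bar 177 ctr [ 0.475  -0.2179] dir 143.5 rect [12.5 40.2] 53.8
side opening? 11 126.7 V med [130.  26.  81.]
```

View pics/s16_c240_260.png

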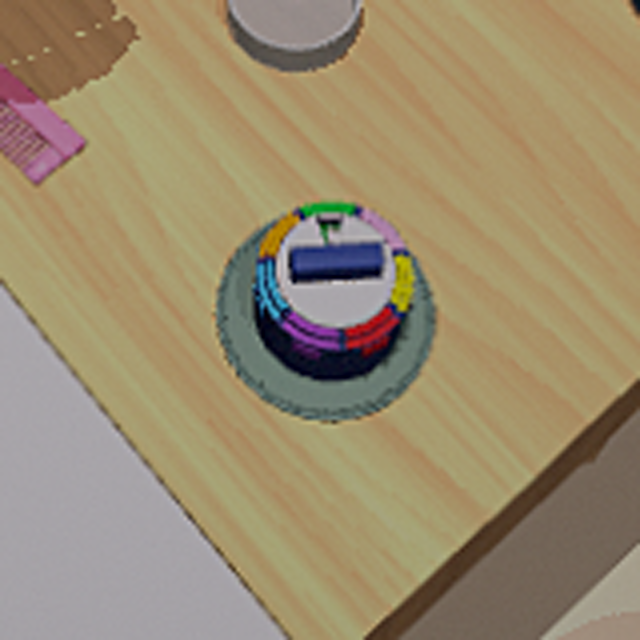

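View pics/t16_c340_210.png

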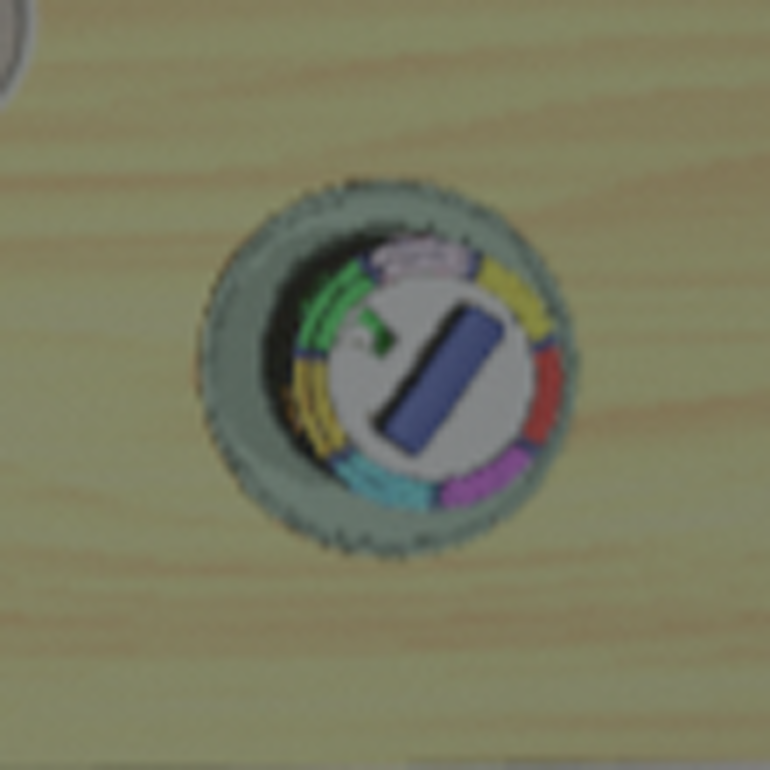

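View pics/t16.png

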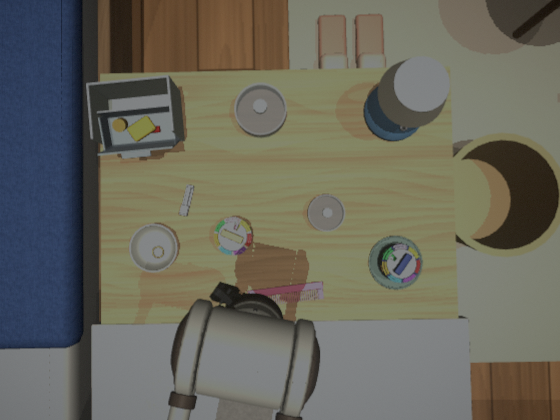

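View pics/s16.png

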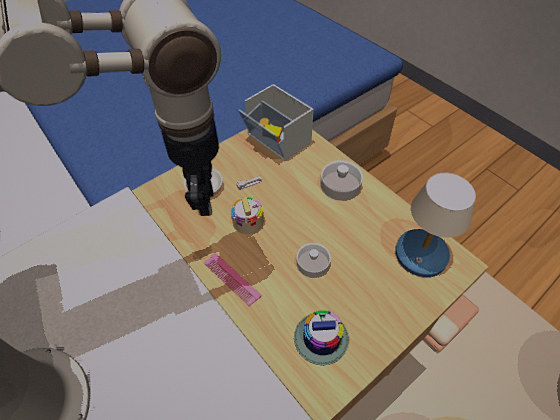

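The cap reads 53.8° against green at 53.8° in the side view, and about 55° against about 53° in the top view. The tier is within about 1 mm of the coaster centre in both pictures. The cover and morning tier stand upright, and the dish, comb and clip sit at their starting pixel positions.

```bash
python3 -c "
from h import *
s=robot.get_state();print(s['time_s'],s['wrist_force'],np.abs(s['joint_vel']).max())
print(robot.finish_job())"
```

```text
33.2 [-0.13483646 -0.19896559 -1.52967721] 0.012204328719557622
the job is handed in; nothing more can be done
None
```

The job is done and handed in at 33.2 s of the 72 s allowed. No verdict was reported.

- **Parts:** I lifted off the small clear cover by its pull and stood it on the oak top. I then stood the cream morning tier there, carrying it by its round wall. I carried the night tier by its wall to the coaster and turned its cap about −144° while bearing down with roughly 10–12 N.
- **Position check:** the night tier's centre was within about 1 mm of the coaster's centre in the top view. In the side view it was about 1–2 mm off.
- **Dial check:** green shows through the opening in both views. The side camera put the cap and the green compartment both at 53.8°. The top camera put the cap at about 55° and green at about 51–54°, so the two cameras disagree by a degree or two. The top camera's yellow reading was clearly wrong and I ignored it.
- **The rest:** the cover and morning tier stood upright. The dish, comb, clip and bin looked unmoved in the last pictures. The gripper was open and clear of everything.

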